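Screw down the hold-down press on the brass blank

ROBOT

A 7-joint arm with a two-finger parallel gripper is mounted at the origin on the work surface. World frame = base frame: x ahead of the robot, y to its left, z up, the work surface at z = 0. Lengths are in m, angles in rad, forces in N, time in s.
With the tool pointing down it reaches from about 0.4 to 0.85 m from the base axis. Payload 4.5 kg.
Tool frame: the origin (TCP) lies on the centre line of the jaws, within the pads' length; the fingertips stand 22 mm ahead of it and the grasp point (between the pads) lies 3 mm ahead of it; z points along the fingers, y is the line along which they close (so a half turn about z gives the same grasp; the last joint's range is limited). The gripper opens to 88 mm and grips with 3 to 60 N. Pads are 18 mm wide; open, the fingers measure 123 mm over their backs; the gripper's body (75 mm by 187 mm) begins 45 mm behind the grasp point.
Start: joints at [1.174, 0.689, -0.195, 1.565, 0.157, 0.902, -0.215], TCP at [0.261, -0.568, 0.261] pointing down, gripper open.
Joint ranges: [-3.01, 3.01], [-0.46, 2.08], [-1.47, 1.51], [0.13, 2.56], [-1, 4.14], [0.04, 2.09], [-2.66, 2.66]. Speed limits (rad/s): [2.57, 2.57, 3.14, 3.14, 3.14, 3.14, 3.14].

INTERFACE

Orientations are given as a rotation vector (axis times angle).
In Python, from plant import r gives the robot as it stands.
- The arm moves only by the shell command python3 -m creep 'ROWS' [FORCE]. ROWS is JSON, a list of rows, each an object with "rotation": the turn, a rotation vector about the tool's x, y, z in rad, a list of three; "linear": the shift along the tool's x, y, z in cm, a list of three; "claw": the finger opening in cm, from 0 to 8.81. A call has exactly 8 rows; each row shifts and turns the commanded pose from where the row before left it, along the tool's axes as they then stand; what a row does not reach is not made up. A row lasts 1/8 s, in which the tool goes at most 62.5 mm and 10.7 degrees, less where a joint would pass 70% of its speed; a pose out of reach is approached as far as the arm can. A call is refused whole if a number of a shift passes 6.25 or a number of a turn 0.188, either way. A call with a gripper value outside its range is refused whole. The fingers move at their own pace and stop on an object; FORCE is the grip in N (left out, the last holds). Time passes only in rows, so rows that do not move let the fingers close, or fill a call up. It gives the time, the measured TCP pose, the force, the opening and the grip force at its end, in the units of the state.
- r.get_state(): the state, without advancing time (a new reading comes with each control period).
- r.capture(name): name is "scene" or "top"; returns a dict with "pixels" (480x640x3 uint8, red, green, blue), "fx", "fy", "cx", "cy" (pixels), "dist_coeffs" ([k1, k2, p1, p2, k3] as OpenCV has them; the pictures are not rectified), "extrinsics" (4x4, takes a point from camera to world coordinates). Camera axes: x right, y down, z forward; pixel columns grow to the right and rows downward; lengths in m; the calibration is good to about 2 mm. A picture is of the moment at which its call begins. There is no depth.
- r.close_job(): hands the job in; it is judged then, once.
Trained networks look in a picture, given as the dict that the camera call returned (one of the last four; its "shot" number tells which), for a name from the list of things; names that differ only in an ending like _2 or _b are one class to them, and where a whole thing is asked for, a point or a joint stands for the part that bears it (a point fixed in the world has none). Each returns a list of dicts, best first, with "score" (0 to 1); they miss things now and then, are a little off and sometimes report something else, mostly with a low value. They report only what shows in the picture. A call takes as long as a camera call. They do not tell look-alikes from the thing itself.
- r.silhouettes(query, picture): "mask" (480x640 bool, what is visible of it) and "bbox" ([left, top, right, bottom] in pixels, round what is visible of it).
- r.place_of(query, picture): "uv" ([column, row] in pixels: a listed point, or the origin of a listed thing).
The state is a dict: "time_s": time; "qpos": joint angles; "dq": joint speeds; "joint_torque": joint torques, N m; "tcp_pos": TCP position; "tool_rot": TCP orientation; "contact_force": force on the tool from outside, world axes, zero at the start; "torque": the same for the moment, N m; "opening": finger opening in m; "grasp_force": force on a finger pad.
Only numpy, scipy, OpenCV 4.12 (cv2) and the standard library are available. Lean on these libraries where they do the work, as an engineer would, in place of code of your own. Each camera call takes 0.05 s, during which the arm holds its last target. There are 200 camera calls.

TASK

Two small green hold-down presses stand on the bench, one over a brass blank and one over a dark steel blank. Screw down the press that holds the brass blank: turn its black knob clockwise (it takes several strokes, letting go and regripping) until it will go no further and the foot is tight on the blank, then let go. Keep the brass blank under the foot, and do not turn the knob of the other press.

Things in the scene. Friction and masses are not known exactly. Their poses are not given: they have to be found in the camera images.
- brassjob_knob (a point): Centre of the black knob of the press over the brass blank: an upright cylinder 40 mm across, 30 mm tall; the point is on its axis, half-way up, 100 mm (down) to 111 mm (fully up) above the bench. Grip it from above at any yaw. z is up; the point turns with the knob. Below it: a 12 mm spindle, then 14 mm (down) to 24 mm lower a green bridge 26 by 104 mm whose pillar heads stand up 5 mm.
- brassjob_screw (a joint): Angle of that knob in rad: 0 fully up, growing as it is turned clockwise seen from above, 6.6 at the hard stop, foot tight on the blank. Starts at 0.3 to 1.8. The knob sinks 10 mm a turn (1.6 mm per rad), turns against about 0.06 N m of friction and stays where it is left; a gripper turning past the stop just slips.
- brass_center (a point): Centre of the loose brass blank, 66 mm (its x) by 36 mm (its y) by 8 mm, lying on the anvil of the right press under its 24 mm wide foot, and sticking out about 20 mm on both sides of the bridge.
- steeljob_mark (a point): Outer end of the white line on top of the knob of the other, identical press, which stands over the dark steel blank (presses are at least 240 mm apart); 17 mm from that knob's axis and 15 mm above its centre. It turns with the knob, which is to be left as it is.
Mind the look-alikes: they are no part of the job. Leave any pink look-alike of the part that bears brassjob_knob alone. What is shaped like the part that bears brass_center but orange is not meant.

How it is judged:
At the end, for the whole second after the job is handed in: The knob of the press with the brass blank stands within 0.4 rad (23 degrees) of its hard stop (reading over 6.2 rad), and the centre of the brass blank lies within 15 mm of the screw's axis, seen from above (value of joint brassjob_screw above 6.2 rad and horizontal distance between brass_center and brassjob_knob below 0.015 m); the robot touches nothing.
It fails at once if the knob of the other press is turned (the mark on it has moved more than 8 mm, about 27 degrees) (distance of steeljob_mark from where it was at the start of the episode above 0.008 m).
It also fails if it takes over 64 s, if anything falls off the work surface, if the arm or the gripper's body presses on something with over 40 N, if the wrist force passes 120 N, or if a joint passes its speed limit or range.

## Working session

There is one attempt and no reset: what is moved stays moved. The work goes in short steps, Python scripts to look and compute and a shell command to move; the robot and the scene stay as the last step left them, time stands still between calls to the robot, and variables do not carry over. Pictures are saved under pics/ and viewed, at most 10 in all, crops included, and the job is handed in when it is done.

```bash
mkdir -p pics
cat > h.py <<'E'
from plant import r
import numpy as np, cv2
def shot(n,f):
    p=r.capture(n); cv2.imwrite('pics/'+f,cv2.cvtColor(p['pixels'],cv2.COLOR_RGB2BGR)); return p
def ray(p,uv):
    K=np.array([[p['fx'],0,p['cx']],[0,p['fy'],p['cy']],[0,0,1.]])
    n=cv2.undistortPoints(np.array([[uv]],float),K,np.array(p['dist_coeffs'],float))[0,0]
    T=np.array(p['extrinsics']); return T[:3,3],T[:3,:3]@np.array([*n,1])
def atz(p,uv,z):
    o,d=ray(p,uv); return o+d*(z-o[2])/d[2]
E
python3 - <<'E'
from h import *
print(r.get_state())
for n in('scene','top'):
    p=shot(n,n+'1.png')
    for q in('brassjob_knob','brass_center','steeljob_mark'):
        for d in r.place_of(q,p):
            z={'brassjob_knob':.106,'brass_center':.03,'steeljob_mark':.12}[q]
            print(n,q,np.round(d['uv'],1),round(d['score'],2),np.round(atz(p,d['uv'],z),3))
E
```

```text
{'time_s': 0.0, 'qpos': array([ 1.17382828,  0.69000518, -0.19451373,  1.56631341,  0.15733719,
        0.90247336, -0.21508032]), 'dq': array([ 0.00049114, -0.00092395,  0.00115741, -0.00055292,  0.00247966,
       -0.00044355, -0.0002896 ]), 'joint_torque': array([ 2.59353983e-04, -5.27563405e+01, -1.26635838e+00, -1.53430778e+01,
       -5.25437901e-02,  6.83795006e-03,  1.88325389e-04]), 'tcp_pos': array([ 0.26069371, -0.56740693,  0.25990492]), 'tool_rot': array([-3.06727937e+00, -6.71249944e-01,  8.37619179e-04]), 'contact_force': array([ 0.78925485, -0.29225444,  0.32347521]), 'torque': array([0.01052899, 0.0060214 , 0.01764292]), 'grasp_force': 0.0, 'opening': 0.08797097151312189}
scene brassjob_knob [315.2 300.8] 0.75 [ 0.563 -0.174  0.106]
scene brassjob_knob [126.6 260.4] 0.64 [ 0.26  -0.362  0.106]
scene brass_center [264.9 379.6] 0.76 [ 0.583 -0.314  0.03 ]
scene brass_center [320.2 323.3] 0.54 [ 0.57 -0.17  0.03]
scene steeljob_mark [440.6 173.1] 0.73 [0.527 0.207 0.12 ]
top brassjob_knob [463.5 349.1] 0.88 [ 0.257 -0.36   0.106]
top brassjob_knob [379.2 209.9] 0.74 [ 0.567 -0.173  0.106]
top brass_center [426.4 222.7] 0.86 [ 0.564 -0.3    0.03 ]
top brass_center [374.9 221.8] 0.48 [ 0.561 -0.173  0.03 ]
top steeljob_mark [216. 217.] 0.52 [0.53  0.202 0.12 ]
```

View pics/scene1.png

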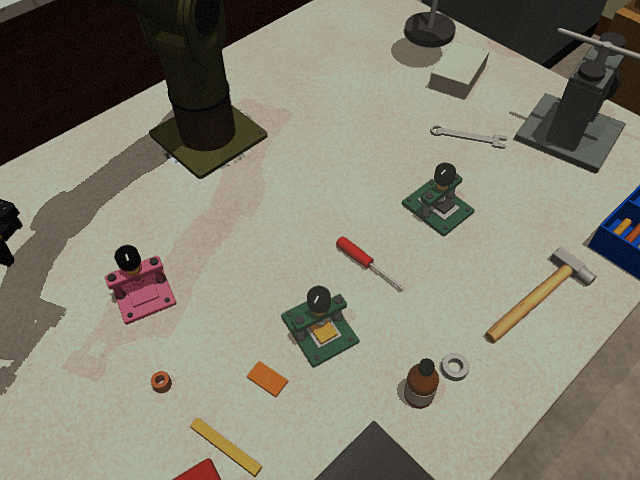

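View pics/top1.png

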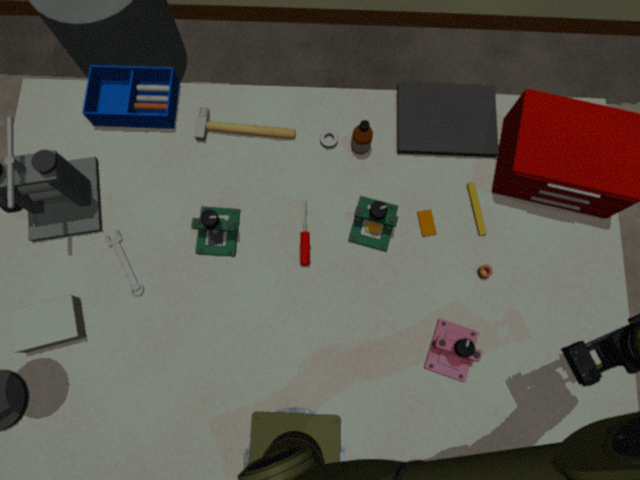

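Candidates are: green press, scene (318,300) / top (379,210), with a yellow-brass blank; green press, scene (442,175) / top (210,217), with a dark blank; pink press, scene (127,258), a look-alike. The first one fits. The orange plate at (267,378) isn't meant. I'll confirm with a crop and triangulate.

Run:
```python
from h import *
from scipy.optimize import least_squares
a=cv2.imread('pics/scene1.png')
c=lambda x,y:cv2.resize(a[y:y+110,x:x+110],(390,390),interpolation=3)
cv2.imwrite('pics/crop.png',np.hstack([c(265,265),c(385,140)]))
L=[]
for n in('scene','top'):
    p=r.capture(n)
    for q,g in(('brassjob_knob',(.565,-.173)),('brass_center',(.565,-.172))):
        z=.106 if 'knob' in q else .03
        ds=[d for d in r.place_of(q,p) if np.hypot(*(atz(p,d['uv'],z)[:2]-g))<.04]
        if ds: 
            print(n,q,ds[0]['uv'],atz(p,ds[0]['uv'],z)); L.append((q,*ray(p,ds[0]['uv'])))
    T=np.array(p['extrinsics']);print(n,T[:3,3].round(3))
for q in('brassjob_knob','brass_center'):
    A=0;b=0
    for k,o,d in L:
        if k==q:
            d=d/np.linalg.norm(d);M=np.eye(3)-np.outer(d,d);A=A+M;b=b+M@o
    print(q,np.linalg.lstsq(A,b,rcond=None)[0].round(4))
```

```text
scene brassjob_knob [318.5, 300.9] [ 0.56681479 -0.17019369  0.106     ]
scene brass_center [319.5, 323.5] [ 0.5690476  -0.17129308  0.03      ]
scene [ 0.974 -0.538  1.015]
top brassjob_knob [381.4, 212.3] [ 0.56164363 -0.17847381  0.106     ]
top brass_center [373.8, 220.4] [ 0.56483416 -0.16978304  0.03      ]
top [ 0.198 -0.034  1.214]
brassjob_knob [ 0.5644 -0.1745  0.1064]
brass_center [ 0.5667 -0.1699  0.025 ]
```

View pics/crop.png

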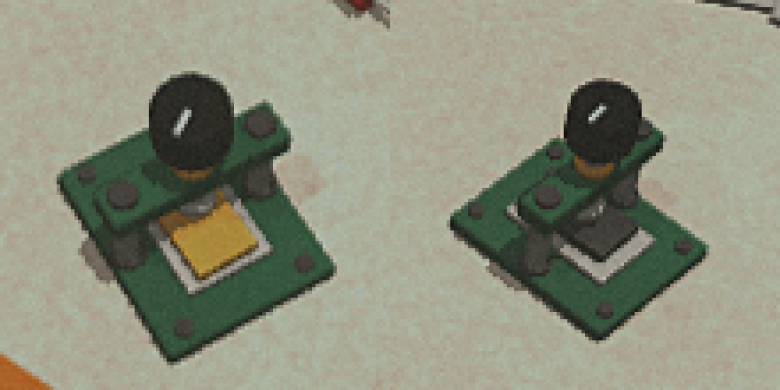

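```bash
python3 -m creep '[{"rotation":[0,0,0],"linear":[2.7,-1.4,0],"claw":8.8},{"rotation":[0,0,0],"linear":[2.7,-1.4,0],"claw":8.8},{"rotation":[0,0,0],"linear":[2.7,-1.4,0],"claw":8.8},{"rotation":[0,0,0],"linear":[2.7,-1.4,0],"claw":8.8},{"rotation":[0,0,0],"linear":[2.7,-1.4,0],"claw":8.8},{"rotation":[0,0,0],"linear":[2.7,-1.4,0],"claw":8.8},{"rotation":[0,0,0],"linear":[2.7,-1.4,0],"claw":8.8},{"rotation":[0,0,0],"linear":[2.7,-1.4,0],"claw":8.8}]' 20
```

```text
time_s: 1.7
tcp_pos: [0.4112, -0.3752, 0.2609]
tool_rot: [3.069, 0.671, 0.0]
contact_force: [0.0, -0.3, 0.0]
opening: 0.088
grasp_force: 0.0
```

The left crop shows the yellow brass blank under the press at scene (318,300). The right press has the dark blank. Continuing to the left one.

```bash
python3 -m creep '[{"rotation":[0,0,0],"linear":[2.8,-1.5,0.5],"claw":8.8},{"rotation":[0,0,0],"linear":[2.8,-1.5,0.5],"claw":8.8},{"rotation":[0,0,0],"linear":[2.8,-1.5,0.5],"claw":8.8},{"rotation":[0,0,0],"linear":[2.8,-1.5,0.5],"claw":8.8},{"rotation":[0,0,0],"linear":[2.8,-1.5,0.5],"claw":8.8},{"rotation":[0,0,0],"linear":[2.8,-1.5,0.5],"claw":8.8},{"rotation":[0,0,0],"linear":[2.8,-1.5,0.5],"claw":8.8},{"rotation":[0,0,0],"linear":[2.7,-1.4,0.5],"claw":8.8}]' 20; python3 -m creep '[{"rotation":[0,0,-0.18],"linear":[0,0,0],"claw":8.8},{"rotation":[0,0,-0.18],"linear":[0,0,0],"claw":8.8},{"rotation":[0,0,-0.18],"linear":[0,0,0],"claw":8.8},{"rotation":[0,0,-0.18],"linear":[0,0,0],"claw":8.8},{"rotation":[0,0,-0.18],"linear":[0,0,0],"claw":8.8},{"rotation":[0,0,-0.18],"linear":[0,0,0],"claw":8.8},{"rotation":[0,0,-0.18],"linear":[0,0,0],"claw":8.8},{"rotation":[0,0,-0.18],"linear":[0,0,0],"claw":8.8}]' 20
python3 - <<'E'
from h import *
s=r.get_state();print(s['qpos'].round(3),s['tcp_pos'].round(4))
R=cv2.Rodrigues(s['tool_rot'])[0];print(R.round(3))
p=shot('scene','s2.png')
for d in r.silhouettes('brassjob_knob',p): print(d['score'],d['bbox'])
E
```

```text
time_s: 2.7
tcp_pos: [0.5642, -0.1737, 0.2207]
tool_rot: [3.069, 0.672, 0.001]
contact_force: [0.1, 0.2, 0.2]
opening: 0.0879
grasp_force: 0.0
time_s: 3.7
tcp_pos: [0.5635, -0.1749, 0.2208]
tool_rot: [1.857, 2.533, -0.0]
contact_force: [0.2, -0.2, -0.1]
opening: 0.088
grasp_force: 0.0
[ 0.532  0.736 -0.546  1.705  0.488  0.839  0.074] [ 0.5635 -0.1749  0.2208]
[[-0.301  0.954  0.   ]
 [ 0.954  0.301 -0.   ]
 [-0.     0.    -1.   ]]
0.89 [115.4, 243.9, 139.2, 268.0]
0.85 [305.1, 286.6, 334.1, 312.0]
```

View pics/s2.png

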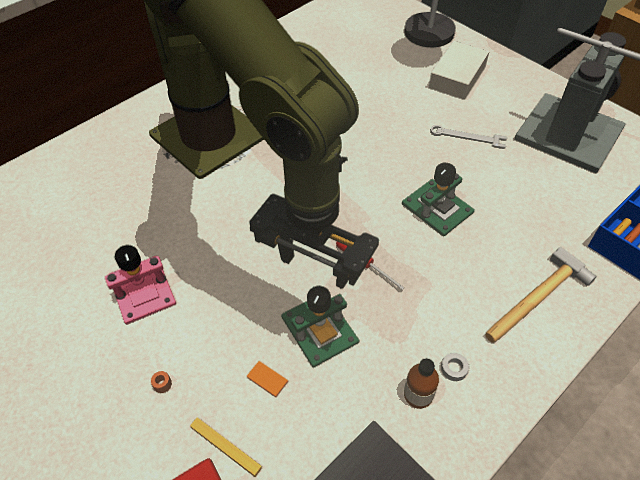

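The arm is above the brass press: knob at (319,299), gripper at (315,240), bridge clear. I'll wind the wrist back for a long stroke.

```bash
python3 -m creep '[{"rotation":[0,0,-0.18],"linear":[0,0,0],"claw":8.8},{"rotation":[0,0,-0.18],"linear":[0,0,0],"claw":8.8},{"rotation":[0,0,-0.18],"linear":[0,0,0],"claw":8.8},{"rotation":[0,0,-0.18],"linear":[0,0,0],"claw":8.8},{"rotation":[0,0,-0.18],"linear":[0,0,0],"claw":8.8},{"rotation":[0,0,-0.18],"linear":[0,0,0],"claw":8.8},{"rotation":[0,0,-0.18],"linear":[0,0,0],"claw":8.8},{"rotation":[0,0,-0.18],"linear":[0,0,0],"claw":8.8}]' 20;  python3 -m creep '[{"rotation":[0,0,-0.18],"linear":[0,0,0],"claw":8.8},{"rotation":[0,0,-0.18],"linear":[0,0,0],"claw":8.8},{"rotation":[0,0,-0.18],"linear":[0,0,0],"claw":8.8},{"rotation":[0,0,-0.18],"linear":[0,0,0],"claw":8.8},{"rotation":[0,0,0],"linear":[0,0,1],"claw":8.8},{"rotation":[0,0,0],"linear":[0,0,1],"claw":8.8},{"rotation":[0,0,0],"linear":[0,0,0],"claw":8.8},{"rotation":[0,0,0],"linear":[0,0,0],"claw":8.8}]'
python3 - <<'E'
from h import *
s=r.get_state();print(s['qpos'].round(3),s['tcp_pos'].round(4))
R=cv2.Rodrigues(s['tool_rot'])[0];print(R.round(3)); print('offset in tool cm',100*R.T@(np.array([.5645,-.1738,.118])-s['tcp_pos']))
E
```

```text
time_s: 4.8
tcp_pos: [0.5634, -0.1748, 0.2206]
tool_rot: [0.268, -3.13, 0.001]
contact_force: [0.5, 0.6, -0.5]
opening: 0.0882
grasp_force: 0.0
time_s: 5.8
tcp_pos: [0.5635, -0.1745, 0.2007]
tool_rot: [1.35, -2.837, 0.0]
contact_force: [1.0, -0.3, 0.5]
opening: 0.0878
grasp_force: 0.0
[ 0.772  0.931 -1.073  1.71   0.919  1.09   1.855] [ 0.5635 -0.1745  0.2007]
[[-0.631 -0.776  0.   ]
 [-0.776  0.631 -0.   ]
 [ 0.    -0.    -1.   ]]
offset in tool cm [-0.12023152 -0.02894266  8.27300471]
```

Stroke range is good (positive turn lowers q7 from 1.86). Next I descend and grip.

```bash
python3 -m creep '[{"rotation":[0,0,0],"linear":[-0.1,0,1.5],"claw":8.8},{"rotation":[0,0,0],"linear":[0,0,1.5],"claw":8.8},{"rotation":[0,0,0],"linear":[0,0,1.5],"claw":8.8},{"rotation":[0,0,0],"linear":[0,0,1.5],"claw":8.8},{"rotation":[0,0,0],"linear":[0,0,1.0],"claw":8.8},{"rotation":[0,0,0],"linear":[0,0,0.7],"claw":8.8},{"rotation":[0,0,0],"linear":[0,0,0.5],"claw":8.8},{"rotation":[0,0,0],"linear":[0,0,0],"claw":8.8}]' 20;  python3 -m creep '[{"rotation":[0,0,0],"linear":[0,0,0],"claw":5},{"rotation":[0,0,0],"linear":[0,0,0],"claw":4.4},{"rotation":[0,0,0],"linear":[0,0,0],"claw":4},{"rotation":[0,0,0],"linear":[0,0,0],"claw":3},{"rotation":[0,0,0],"linear":[0,0,0],"claw":3},{"rotation":[0,0,0],"linear":[0,0,0],"claw":3},{"rotation":[0,0,0],"linear":[0,0,0],"claw":3},{"rotation":[0,0,0],"linear":[0,0,0],"claw":3}]' 20
```

```text
time_s: 6.8
tcp_pos: [0.5641, -0.1739, 0.1186]
tool_rot: [1.351, -2.836, -0.0]
contact_force: [-0.3, 1.0, 1.2]
opening: 0.0883
grasp_force: 0.0
time_s: 7.8
tcp_pos: [0.5642, -0.1741, 0.1188]
tool_rot: [-1.351, 2.836, -0.001]
contact_force: [-0.5, -1.5, -0.2]
opening: 0.0397
grasp_force: 20.0
```

Centred grip, 39.7 mm. Turning.

```bash
python3 -m creep '[{"rotation":[0,0,0.18],"linear":[0,0,0.03],"claw":3},{"rotation":[0,0,0.18],"linear":[0,0,0.03],"claw":3},{"rotation":[0,0,0.18],"linear":[0,0,0.03],"claw":3},{"rotation":[0,0,0.18],"linear":[0,0,0.03],"claw":3},{"rotation":[0,0,0.18],"linear":[0,0,0.03],"claw":3},{"rotation":[0,0,0.18],"linear":[0,0,0.03],"claw":3},{"rotation":[0,0,0.18],"linear":[0,0,0.03],"claw":3},{"rotation":[0,0,0.18],"linear":[0,0,0.03],"claw":3}]' 20
python3 - <<'E'
from h import *
s=r.get_state();print(s['qpos'].round(3),s['torque'].round(3))
p=r.capture('scene');a=cv2.cvtColor(p['pixels'],4)[250:370,260:380]
cv2.imwrite('pics/s3.png',cv2.resize(a,(480,480),interpolation=3))
E
```

```text
time_s: 8.8
tcp_pos: [0.5635, -0.169, 0.1165]
tool_rot: [-0.857, -3.02, -0.01]
contact_force: [-1.3, 8.7, 0.8]
opening: 0.0392
grasp_force: 20.0
[ 0.601  0.931 -0.699  1.773  0.832  0.762  0.482] [1.728 0.309 0.087]
```

View pics/s3.png

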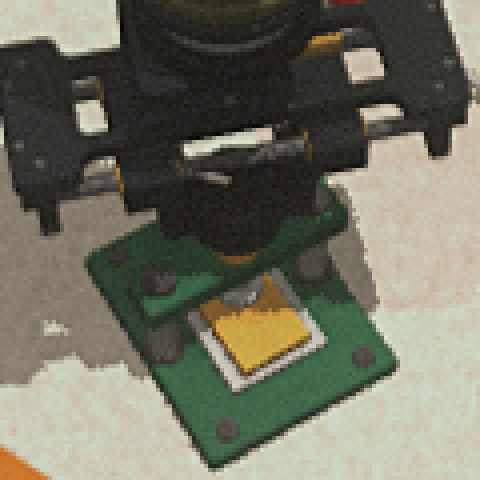

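The tool was pushed about 5 mm in +y, so the axis lies slightly further +x/+y than my aim (about 0.567, -0.171, matching the scene estimate). I'll let go and re-centre.

```bash
python3 -m creep '[{"rotation":[0,0,0],"linear":[0,0,0],"claw":5},{"rotation":[0,0,0],"linear":[0,0,0],"claw":6.5},{"rotation":[0,0,0],"linear":[0,0,0],"claw":7},{"rotation":[0,0,0],"linear":[0,0,0],"claw":7},{"rotation":[0,0,0],"linear":[0,0,0],"claw":7},{"rotation":[0,0,0],"linear":[0,0,0],"claw":7},{"rotation":[0,0,0],"linear":[0,0,0],"claw":7},{"rotation":[0,0,0],"linear":[0,0,0],"claw":7}]' 20
python3 - <<'E'
from h import *
s=r.get_state();print(s['qpos'].round(3),s['torque'].round(3))
R=cv2.Rodrigues(s['tool_rot'])[0];print(R.round(3)); print('offset in tool cm',100*R.T@(np.array([.5668,-.1709,.1165])-s['tcp_pos']))
for n in('scene','top'):
    p=r.capture(n)
    for d in r.place_of('brassjob_knob',p): print(n,d['score'],atz(p,d['uv'],.106).round(4))
    for d in r.silhouettes('brassjob_knob',p): print(d['bbox'])
E
```

```text
time_s: 9.85
tcp_pos: [0.5641, -0.1739, 0.1163]
tool_rot: [0.854, 3.023, -0.0]
contact_force: [0.8, 0.1, -0.8]
opening: 0.0701
grasp_force: 0.0
[ 0.603  0.931 -0.695  1.769  0.837  0.764  0.487] [ 0.029 -0.142 -0.042]
[[-0.852  0.523  0.   ]
 [ 0.523  0.852 -0.   ]
 [-0.    -0.    -1.   ]]
offset in tool cm [-0.07165261  0.40124254 -0.01675881]
scene 0.95 [ 0.564  -0.1731  0.106 ]
scene 0.79 [ 0.249  -0.3569  0.106 ]
scene 0.34 [0.5204 0.2228 0.106 ]
[304.7, 288.7, 335.9, 315.1]
[115.8, 245.0, 141.6, 268.5]
top 0.68 [ 0.5623 -0.171   0.106 ]
[372.7, 210.6, 381.0, 219.9]
```

```bash
python3 -m creep '[{"rotation":[0,0,0],"linear":[-0.1,0.4,0],"claw":7},{"rotation":[0,0,0],"linear":[0,0,0],"claw":5},{"rotation":[0,0,0],"linear":[0,0,0],"claw":4.4},{"rotation":[0,0,0],"linear":[0,0,0],"claw":3},{"rotation":[0,0,0],"linear":[0,0,0],"claw":3},{"rotation":[0,0,0],"linear":[0,0,0],"claw":3},{"rotation":[0,0,0],"linear":[0,0,0],"claw":3},{"rotation":[0,0,0],"linear":[0,0,0],"claw":3}]' 25
```

```text
time_s: 11.15
tcp_pos: [0.5671, -0.1709, 0.1164]
tool_rot: [0.854, 3.023, 0.0]
contact_force: [0.3, 0.4, -0.0]
opening: 0.0392
grasp_force: 25.0
```

Centred with almost no side force. Turning again.

```bash
python3 -m creep '[{"rotation":[0,0,0.18],"linear":[0,0,0.03],"claw":3},{"rotation":[0,0,0.18],"linear":[0,0,0.03],"claw":3},{"rotation":[0,0,0.18],"linear":[0,0,0.03],"claw":3},{"rotation":[0,0,0.18],"linear":[0,0,0.03],"claw":3},{"rotation":[0,0,0.18],"linear":[0,0,0.03],"claw":3},{"rotation":[0,0,0.18],"linear":[0,0,0.03],"claw":3},{"rotation":[0,0,0.18],"linear":[0,0,0.03],"claw":3},{"rotation":[0,0,0.18],"linear":[0,0,0.03],"claw":3}]' 25
python3 -c "
from h import *
s=r.get_state();print(s['qpos'].round(3),s['torque'].round(3))"
```

```text
time_s: 12.15
tcp_pos: [0.5669, -0.1709, 0.114]
tool_rot: [-2.64, -1.702, 0.0]
contact_force: [-0.6, 0.7, -0.3]
opening: 0.0392
grasp_force: 25.0
[ 0.402  0.863 -0.328  1.775  0.463  0.581 -0.638] [ 0.153  0.053 -0.006]
```

Clean stroke. I'll regrip 3 mm higher so the tips stay off the pillar heads, then keep turning.

```bash
python3 -m creep '[{"rotation":[0,0,0],"linear":[0,0,0],"claw":5},{"rotation":[0,0,0],"linear":[0,0,0],"claw":5},{"rotation":[0,0,0],"linear":[0,0,-0.4],"claw":5},{"rotation":[0,0,0],"linear":[0,0,0],"claw":4},{"rotation":[0,0,0],"linear":[0,0,0],"claw":3},{"rotation":[0,0,0],"linear":[0,0,0],"claw":3},{"rotation":[0,0,0],"linear":[0,0,0],"claw":3},{"rotation":[0,0,0],"linear":[0,0,0],"claw":3}]' 25
python3 -m creep '[{"rotation":[0,0,0.18],"linear":[0,0,0.03],"claw":3},{"rotation":[0,0,0.18],"linear":[0,0,0.03],"claw":3},{"rotation":[0,0,0.18],"linear":[0,0,0.03],"claw":3},{"rotation":[0,0,0.18],"linear":[0,0,0.03],"claw":3},{"rotation":[0,0,0.18],"linear":[0,0,0.03],"claw":3},{"rotation":[0,0,0.18],"linear":[0,0,0.03],"claw":3},{"rotation":[0,0,0.18],"linear":[0,0,0.03],"claw":3},{"rotation":[0,0,0.18],"linear":[0,0,0.03],"claw":3}]' 25
python3 -c "
from h import *
s=r.get_state();print(s['qpos'].round(3),s['torque'].round(3))"
```

```text
time_s: 13.15
tcp_pos: [0.567, -0.1711, 0.1182]
tool_rot: [2.635, 1.71, -0.0]
contact_force: [-1.7, 0.5, 4.9]
opening: 0.039
grasp_force: 25.0
time_s: 14.15
tcp_pos: [0.5668, -0.1707, 0.1159]
tool_rot: [-3.107, 0.461, 0.001]
contact_force: [-2.0, 1.3, 6.3]
opening: 0.0393
grasp_force: 25.0
[ 0.194  0.847  0.036  1.786 -0.056  0.51  -1.599] [0.265 0.509 0.008]
```

Next: let go, wind back 2.9 rad, regrip.

```bash
python3 -m creep '[{"rotation":[0,0,0],"linear":[0,0,0],"claw":6.5},{"rotation":[0,0,0],"linear":[0,0,0],"claw":6.5},{"rotation":[0,0,0],"linear":[0,0,-0.3],"claw":6.5},{"rotation":[0,0,-0.18],"linear":[0,0,0],"claw":6.5},{"rotation":[0,0,-0.18],"linear":[0,0,0],"claw":6.5},{"rotation":[0,0,-0.18],"linear":[0,0,0],"claw":6.5},{"rotation":[0,0,-0.18],"linear":[0,0,0],"claw":6.5},{"rotation":[0,0,-0.18],"linear":[0,0,0],"claw":6.5}]' 25
python3 -m creep '[{"rotation":[0,0,-0.18],"linear":[0,0,0],"claw":6.5},{"rotation":[0,0,-0.18],"linear":[0,0,0],"claw":6.5},{"rotation":[0,0,-0.18],"linear":[0,0,0],"claw":6.5},{"rotation":[0,0,-0.18],"linear":[0,0,0],"claw":6.5},{"rotation":[0,0,-0.18],"linear":[0,0,0],"claw":6.5},{"rotation":[0,0,-0.18],"linear":[0,0,0],"claw":6.5},{"rotation":[0,0,-0.18],"linear":[0,0,0],"claw":6.5},{"rotation":[0,0,-0.18],"linear":[0,0,0],"claw":6.5}]' 25
python3 - <<'E'
from h import *
s=r.get_state();print(s['qpos'].round(3),s['torque'].round(3))
p=r.capture('scene');a=cv2.cvtColor(p['pixels'],4)[250:370,260:380]
cv2.imwrite('pics/s4.png',cv2.resize(a,(480,480),interpolation=3))
E
```

```text
time_s: 15.15
tcp_pos: [0.5671, -0.1713, 0.1187]
tool_rot: [2.993, 0.954, 0.001]
contact_force: [0.4, -0.6, -0.5]
opening: 0.0647
grasp_force: 0.0
time_s: 16.15
tcp_pos: [0.5671, -0.1716, 0.1186]
tool_rot: [1.621, 2.69, -0.0]
contact_force: [-0.5, -1.2, -0.2]
opening: 0.0648
grasp_force: 0.0
[ 0.539  0.9   -0.58   1.765  0.727  0.703  0.043] [-0.012 -0.119  0.011]
```

View pics/s4.png

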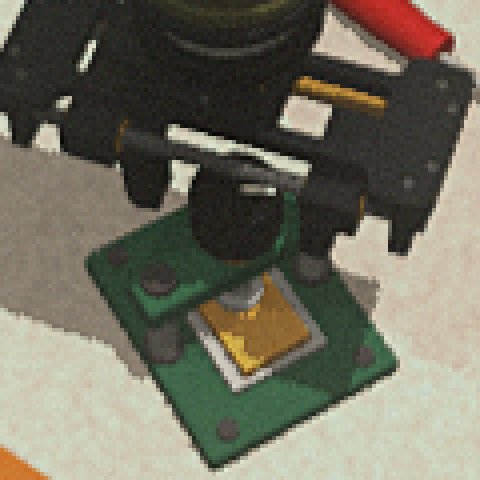

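The blank is in place under the foot, and the knob at crop (237,210) is lower and centred between the fingers. Regripping for two strokes.

```bash
python3 -m creep '[{"rotation":[0,0,0],"linear":[0,0,0.2],"claw":5},{"rotation":[0,0,0],"linear":[0,0,0],"claw":4.4},{"rotation":[0,0,0],"linear":[0,0,0],"claw":3},{"rotation":[0,0,0],"linear":[0,0,0],"claw":3},{"rotation":[0,0,0],"linear":[0,0,0],"claw":3},{"rotation":[0,0,0.18],"linear":[0,0,0.01],"claw":3},{"rotation":[0,0,0.18],"linear":[0,0,0.01],"claw":3},{"rotation":[0,0,0.18],"linear":[0,0,0.01],"claw":3}]' 25
python3 -m creep '[{"rotation":[0,0,0.18],"linear":[0,0,0.01],"claw":3},{"rotation":[0,0,0.18],"linear":[0,0,0.01],"claw":3},{"rotation":[0,0,0.18],"linear":[0,0,0.01],"claw":3},{"rotation":[0,0,0.18],"linear":[0,0,0.01],"claw":3},{"rotation":[0,0,0.18],"linear":[0,0,0.01],"claw":3},{"rotation":[0,0,0.18],"linear":[0,0,0.01],"claw":3},{"rotation":[0,0,0.18],"linear":[0,0,0.01],"claw":3},{"rotation":[0,0,0.18],"linear":[0,0,0.01],"claw":3}]' 25
python3 -c "
from h import *
s=r.get_state();print(s['qpos'].round(3),s['torque'].round(3))"
```

```text
time_s: 17.2
tcp_pos: [0.567, -0.171, 0.1158]
tool_rot: [-2.293, -2.147, -0.0]
contact_force: [1.5, -0.9, -5.9]
opening: 0.0392
grasp_force: 25.0
time_s: 18.2
tcp_pos: [0.5683, -0.1706, 0.1157]
tool_rot: [3.139, 0.108, 0.004]
contact_force: [2.8, -0.4, -0.5]
opening: 0.0394
grasp_force: 25.0
[ 0.252  0.845 -0.066  1.781  0.1    0.515 -1.381] [-0.091 -0.529  0.862]
```

The moment jumped to 0.86 N m (friction alone is 0.06), so the stop has been reached and the pads slip. A short extra turn to confirm, then let go and rise.

```bash
python3 -m creep '[{"rotation":[0,0,0.1],"linear":[0,0,0],"claw":3},{"rotation":[0,0,0.1],"linear":[0,0,0],"claw":3},{"rotation":[0,0,0.1],"linear":[0,0,0],"claw":3},{"rotation":[0,0,0.1],"linear":[0,0,0],"claw":3},{"rotation":[0,0,0],"linear":[0,0,0],"claw":3},{"rotation":[0,0,0],"linear":[0,0,0],"claw":3},{"rotation":[0,0,0],"linear":[0,0,0],"claw":3},{"rotation":[0,0,0],"linear":[0,0,0],"claw":3}]' 25
python3 -c "
from h import *
s=r.get_state();print(s['qpos'].round(3),s['torque'].round(3))"
python3 -m creep '[{"rotation":[0,0,0],"linear":[0,0,0],"claw":6},{"rotation":[0,0,0],"linear":[0,0,0],"claw":8},{"rotation":[0,0,0],"linear":[0,0,0],"claw":8},{"rotation":[0,0,0],"linear":[0,0,-1],"claw":8},{"rotation":[0,0,0],"linear":[0,0,-3],"claw":8},{"rotation":[0,0,0],"linear":[0,0,-4],"claw":8},{"rotation":[0,0,0],"linear":[-5,0,-4],"claw":8},{"rotation":[0,0,0],"linear":[-5,0,0],"claw":8}]'
python3 -m creep '[{"rotation":[0,0,0],"linear":[-5,0,0],"claw":8},{"rotation":[0,0,0],"linear":[0,0,0],"claw":8},{"rotation":[0,0,0],"linear":[0,0,0],"claw":8},{"rotation":[0,0,0],"linear":[0,0,0],"claw":8},{"rotation":[0,0,0],"linear":[0,0,0],"claw":8},{"rotation":[0,0,0],"linear":[0,0,0],"claw":8},{"rotation":[0,0,0],"linear":[0,0,0],"claw":8},{"rotation":[0,0,0],"linear":[0,0,0],"claw":8}]'
python3 - <<'E'
from h import *
s=r.get_state();print(s['contact_force'])
p=r.capture('scene');a=cv2.cvtColor(p['pixels'],4)
c=lambda x,y:cv2.resize(a[y:y+110,x:x+110],(390,390),interpolation=3)
cv2.imwrite('pics/s5.png',np.hstack([c(265,265),c(385,140)]))
for d in r.silhouettes('brassjob_knob',p): print(d['score'],d['bbox'])
for d in r.place_of('brass_center',p)+r.place_of('steeljob_mark',p): print(d['score'],np.round(d['uv'],1))
E
```

```text
time_s: 19.2
tcp_pos: [0.5678, -0.171, 0.1159]
tool_rot: [-3.099, 0.513, -0.003]
contact_force: [2.0, -0.9, 5.7]
opening: 0.0396
grasp_force: 25.0
[ 0.196  0.847  0.033  1.785 -0.051  0.509 -1.636] [-0.08  -0.303  0.575]
time_s: 20.2
tcp_pos: [0.4745, -0.1393, 0.2375]
tool_rot: [3.099, -0.516, 0.012]
contact_force: [0.3, -0.4, 0.0]
opening: 0.0802
grasp_force: 0.0
time_s: 21.2
tcp_pos: [0.4262, -0.1229, 0.2344]
tool_rot: [3.099, -0.515, -0.0]
contact_force: [0.1, -0.4, 0.2]
opening: 0.08
grasp_force: 0.0
[ 0.10698191 -0.3992179   0.24109092]
0.83 [305.5, 288.3, 336.3, 318.3]
0.61 [114.0, 244.8, 139.1, 269.4]
0.92 [320.  325.3]
0.78 [270.  377.6]
0.71 [443.1 175.7]
```

View pics/s5.png

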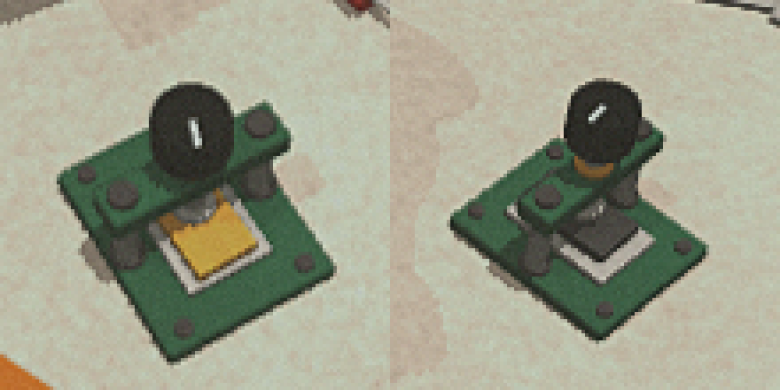

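The knob is down: its spindle is now hidden, and it sits about 8 mm lower. The brass blank is still under the foot at (320,325). The other knob's mark is unchanged at (443,176), and the arm is clear.

```bash
python3 -c "
from plant import r
print(r.close_job())"
```

```text
the job is handed in; nothing more can be done
None
```

I screwed the brass-blank press down until the knob met the stop, then let go and handed the job in at about 21 s. The blank stayed under the foot, the other knob was not touched, and no verdict came back.

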